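# Hold a loudspeaker box corner square

### The arm

A 6-joint arm with a two-finger parallel gripper is mounted at the origin on the work surface. World frame = base frame: x ahead of the robot, y to its left, z up, the work surface at z = 0. Lengths are in m, angles in rad, forces in N, time in s.
With the tool pointing down it reaches from about 0.35 to 0.975 m from the base axis. Payload 4.9 kg.
Tool frame: the origin (TCP) lies between the finger pads; the fingertips stand 22 mm ahead of it and the grasp point (between the pads) lies 3 mm ahead of it; z points along the fingers, y is the line along which they close (so a half turn about z gives the same grasp; the last joint's range is limited). The gripper opens to 85 mm and grips with 20 to 120 N. Pads are 22 mm wide; open, the fingers measure 114 mm over their backs; the gripper's body (76 mm by 85 mm) begins 54 mm behind the grasp point. The pads swing forward as they close: fully open they stand 13 mm farther back than shut.
Start: joints at [1.019, 0.053, 1.613, -0, 1.476, -0.119], TCP at [0.262, 0.567, 0.253] pointing down, gripper open.
Joint ranges: [-3.01, 3.01], [-1.01, 2.22], [0.06, 2.58], [-1.02, 4.17], [0.09, 2.62], [-3.14, 3.14]. Speed limits (rad/s): [2.57, 2.57, 3.14, 3.14, 3.14, 3.14].

### API

Orientations are given as a unit quaternion [w, x, y, z].
In Python, from plant import state, grab_frame, get_calibration, job_done, recognise, regions_of gives the robot as it stands.
- The arm moves only by the tool apply_moves, never from a script. Its argument "targets" is a list of rows, each an object with "translation": the shift along the tool's x, y, z normalised to -1 to 1, where 1 is 100 mm, a list of three; "twist": the turn about the tool's z normalised to -1 to 1, where 1 is 0.1 rad; "hand": the opening, from 0 (shut) to 1 (fully open). A call has 1 to 8 rows; each row shifts and turns the commanded pose from where the row before left it, along the tool's axes as they then stand; what a row does not reach is not made up. A row lasts 1/10 s, in which the tool goes at most 50 mm and 8.59 degrees, less where a joint would pass 70% of its speed; a pose out of reach is approached as far as the arm can. A call with a number of a shift or a turn outside -1 to 1 is refused whole. A call with a gripper value outside its range is refused whole. The fingers move at their own pace and stop on an object; the grip force is fixed at half the most. Time passes only in rows, so rows that do not move let the fingers close. It gives the time, the measured TCP pose, the force, the opening and the grip force at its end, in the units of the state.
- state(): the state, without advancing time (a new reading comes with each control period).
- grab_frame(name): name is "scene" or "top" or "wrist"; returns the picture (420x560x3 uint8, red, green, blue); there is no depth.
- get_calibration(name): a dict with "camera_matrix" (3x3 intrinsics, pixels), "pose" (4x4, takes a point from camera to world coordinates). Camera axes: x right, y up, looking along -z (the intrinsics and any distortion apply to the point x, -y, -z); pixel columns grow to the right and rows downward; lengths in m; the calibration is good to about 2 mm. A picture is of the moment at which its call begins: read the wrist's pose just before it. get_calibration takes no time and is no camera call; for the wrist camera it gives the pose at the moment of the call.
- job_done(): hands the job in; it is judged then, once.
Trained networks look in the newest picture that a camera, given by its name, has taken for a name from the list of things; names that differ only in an ending like _2 or _b are one class to them, and where a whole thing is asked for, a point or a joint stands for the part that bears it (a point fixed in the world has none). Each returns a list of dicts, best first, with "score" (0 to 1); they miss things now and then, are a little off and sometimes report something else, mostly with a low value. They report only what shows in the picture. A call takes as long as a camera call. They do not tell look-alikes from the thing itself.
- recognise(camera, query): "point" ([x, y, z] in m, in world coordinates, good to about 4 mm: the middle of the surface that is visible of it).
- regions_of(camera, query): "pixels" (420x560 bool, what is visible of it).
The state is a dict: "time": time; "joint_pos": joint angles; "joint_vel": joint speeds; "joint_efforts": joint torques, N m; "tool_pos": TCP position; "tool_rot": TCP orientation; "contact_force": force on the tool from outside, world axes, zero at the start; "ft_torque": the same for the moment, N m; "gripper_width": opening from 0.0 (shut) to 1.0 (fully open); "grasp_force": force on a finger pad.
Only numpy, scipy, OpenCV 4.12 (cv2) and the standard library are available. Lean on these libraries where they do the work, as an engineer would, in place of code of your own. Each camera call takes 0.05 s, during which the arm holds its last target. There are 200 camera calls.

### The job

Pick up the aluminium square with the orange grip, turn it so that its right-angled heel points into the inside corner of the loudspeaker box, and press it in, flat and right down by the bench, until one leg lies flush along the black front panel and the other leg has pushed the springy wooden side panel out to square and lies flush along it. Finish while still gripping the square and pressing it into the corner against both panels: do not put it down or let go. Leave the glue bottle, jar and screwdriver where they are.

Things in the scene. Friction and masses are not known exactly. Their poses are not given: they have to be found in the camera images.
- square: Loose L-shaped aluminium square, 0.3 kg, flat on the bench: two legs 110 mm long from the heel, 20 wide, 16 thick, joined by a diagonal brace that carries the orange grip. Origin: underside, below the grip's middle. Own x, y parallel to the legs, z up; heel (outer corner, cut out 8x8) at x -50, y -50 mm. Outer faces: plane y = -50 out to x +60, plane x = -50 out to y +60.
- square_heel (a point): Outer right-angled corner of the square, where its two outer faces would meet, on the underside. Axes as the square's.
- square_grip (a point): Middle of the orange grip, the place to grip, 44 mm above the square's underside. The grip is an upright tab 12 mm thick, 44 mm long, standing on the 14 mm high brace, its top 66 mm above the underside. Its thin direction is the square's own +x+y diagonal (heel to grip): fingers from above close along that line.
- front_panel: Fixed black upright panel, 15 mm thick, 60 mm high, clamped from outside by two low steel clamps with red heads (72 mm high). Origin: the box's inside corner, at bench height. Own x runs along its inner face away from the corner (170 mm long), own y points off that face into the box, z up: the inner face is the plane y = 0.
- glue: Bystander: yellow glue bottle with red cap, 48 mm across, 130 mm tall, standing. Origin at the middle of its foot.
- jar: Bystander: glass jar with dark lid, 60 mm across, 70 mm tall, standing. Origin at the middle of its foot.
- screwdriver: Bystander: screwdriver with blue handle lying on the bench, about 200 mm long along its own x.
- side_end (a point): Top inner edge at the free end of the wooden side panel (15 mm thick, 60 mm high, 170 mm long, black loudspeaker on its outer side), hinged upright about the front panel's origin (the inside corner). This point is 170 mm from the hinge; its y axis runs along the panel's inner face away from the corner, x off that face into the box.
- side_panel (a joint): Angle (rad) by which the side panel leans inward: 0 is square to the front panel (a stop), 0.11 to 0.24 at the start. Stiff sprung hinge: about 3 N at 100 mm from the corner pushes it to square; let go there it swings back to about 0.1.
Not all that is in view belongs to the job. There is more than one size of the square; the job needs the smaller. Of the things that look like the part that bears side_end, the larger one is meant.

How it is judged:
On the way:
1. the square is picked up clear of the bench in the gripper (height (world z) of square above 0.02 m and contact force between the fingers and square above 1 N), for 0.2 s.
At the end, for the whole second after the job is handed in: Square in the corner: heel within 4 mm of the inside corner, legs parallel to the panels to 0.03 rad, flat to 0.06 rad, underside under 12 mm up; side panel within 0.025 rad of square; over 1 N on each panel; still gripped (over 2 N) and at rest (x of square_heel in the frame of front_panel between -0.004 and 0.004 m and y of square_heel in the frame of front_panel between -0.004 and 0.004 m and angle between the x axis of square and the x axis of front_panel, either way round below 0.03 rad and angle between square's own z axis and vertical below 0.06 rad and height (world z) of square below 0.012 m and value of joint side_panel below 0.025 rad and contact force between square and front_panel above 1 N and contact force between square and side_panel above 1 N and contact force between the fingers and square above 2 N and linear speed of square below 0.02 m/s); the arm keeps its last pose, push and grip.
It fails at once if glue bottle, jar or screwdriver moved more than 40 mm (distance of any of glue, jar, screwdriver from where it was at the start of the episode above 0.04 m).
It also fails if it takes over 45 s, if anything falls off the work surface, if the arm or the gripper's body presses on something with over 40 N, if the wrist force passes 120 N, or if a joint passes its speed limit or range.

## Working session

There is one attempt and no reset: what is moved stays moved. The work goes in short steps, Python scripts to look and compute and a tool call to move; the robot and the scene stay as the last step left them, time stands still between calls to the robot, and variables do not carry over. Pictures are saved under pics/ and viewed, at most 10 in all, crops included, and the job is handed in when it is done.

Besides the shell and the picture viewer there is one more tool, called as name(argument=value, ...), one argument or row to a line, values as JSON. apply_moves: Moves the arm, as the interface text tells. Its arguments: {"type":"object","properties":{"targets":{"type":"array"}},"required":["targets"]}

```bash
mkdir -p pics; python3 - <<'E'
from plant import *
import cv2,numpy as np
ims=[]
for c in ("scene","top"):
    im=grab_frame(c); ims.append(im)
    cv2.imwrite(f"pics/{c}0.png",im[:,:,::-1])
    for q in ("square","square_grip","front_panel","side_end","glue","jar","screwdriver"):
        try:
            for r in recognise(c,q): print(c,q,round(r["score"],2),np.round(r["point"],3))
        except Exception as e: print(q,e)
for c in ("scene","top"):
    k=get_calibration(c);print(np.round(k["camera_matrix"],1).tolist(),np.round(k["pose"],3).tolist(),[x for x in k])
s=state();print(s["time"],s["tool_pos"],s["tool_rot"],s["contact_force"])
E
```

```text
scene square 0.89 [ 0.488 -0.19   0.016]
scene square 0.81 [ 0.279 -0.298  0.02 ]
scene square_grip 0.76 [ 0.487 -0.196  0.015]
scene square_grip 0.75 [ 0.272 -0.298  0.027]
scene front_panel 0.67 [0.496 0.193 0.046]
scene side_end 0.65 [0.627 0.204 0.066]
scene side_end 0.57 [0.52  0.391 0.031]
scene side_end 0.5 [ 0.488 -0.191  0.017]
scene glue 0.98 [ 0.489 -0.359  0.079]
scene jar 0.64 [ 0.774 -0.005  0.071]
scene screwdriver 0.73 [ 0.71  -0.28   0.024]
top square 0.85 [ 0.479 -0.193  0.014]
top square 0.68 [ 0.25  -0.282  0.024]
top square_grip 0.81 [ 0.26  -0.286  0.023]
top square_grip 0.6 [ 0.476 -0.191  0.017]
top front_panel 0.97 [0.486 0.197 0.055]
top side_end 0.56 [0.513 0.395 0.043]
top jar 0.57 [0.755 0.007 0.07 ]
top screwdriver 0.95 [ 0.708 -0.27   0.026]
[[412.7, 0.0, 282.3], [0.0, 412.7, 204.2], [0.0, 0.0, 1.0]] [[0.646, -0.629, 0.433, 1.022], [0.763, 0.524, -0.378, -0.376], [0.011, 0.575, 0.818, 0.949], [0.0, 0.0, 0.0, 1.0]] ['camera_matrix', 'pose']
[[448.7, 0.0, 282.1], [0.0, 448.7, 207.3], [0.0, 0.0, 1.0]] [[0.003, 0.996, -0.088, 0.412], [-1.0, 0.005, 0.022, 0.038], [0.022, 0.088, 0.996, 1.24], [0.0, 0.0, 0.0, 1.0]] ['camera_matrix', 'pose']
0.8 [0.26213391 0.56734984 0.2533013 ] [ 1.03737283e-05  2.14721671e-01  9.76675281e-01 -3.15449231e-07] [-0.49174322  0.57845712  0.09839027]
```

View pics/scene0.png

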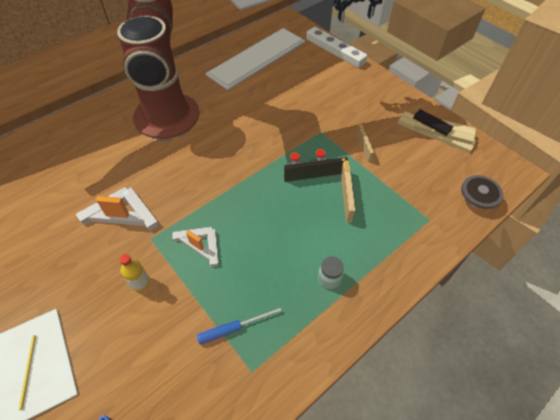

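View pics/top0.png

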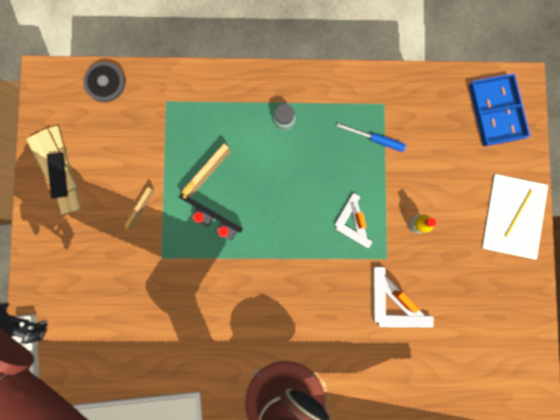

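Small square (the wanted one) is at top px (354,222), the larger look-alike at (400,300). The side panel (larger wood strip) runs (183,195)→(228,148), and its small look-alike is at (140,207). The front panel runs (181,196)→(240,232), with the inside corner near (184,193). Next, a close crop and rough coordinates.

```bash
cat > h.py <<'E'
from plant import *
import cv2,numpy as np
def ray(cal,uv):
    K=cal["camera_matrix"];P=cal["pose"]
    d=np.linalg.inv(K)@np.array([uv[0],uv[1],1.]); d=P[:3,:3]@np.array([d[0],-d[1],-d[2]])
    return P[:3,3],d
def onz(cal,uv,z):
    o,d=ray(cal,uv);return o+d*(z-o[2])/d[2]
def proj(cal,p):
    P=cal["pose"];q=P[:3,:3].T@(np.asarray(p)-P[:3,3]);q=cal["camera_matrix"]@np.array([q[0],-q[1],-q[2]]);return q[:2]/q[2]
def R():
    w,x,y,z=state()["tool_rot"];from scipy.spatial.transform import Rotation as T
    return T.from_quat([x,y,z,w]).as_matrix()
def totool(target): # world shift -> tool units
    return np.round(R().T@(np.asarray(target)-state()["tool_pos"])*10,2)
E
python3 - <<'E'
from h import *
im=grab_frame("top");c=get_calibration("top")
a=cv2.resize(im[130:260,170:250],None,fx=4.5,fy=4.5,interpolation=3);b=cv2.resize(im[180:310,330:430],None,fx=4.5,fy=4.5,interpolation=3)
cv2.imwrite("pics/crop.png",np.hstack([a,b])[:,:800,::-1])
for n,uv,z in [("corner",(184,194),.06),("side end",(228,148),.06),("front end",(240,231),.06),("heel",(337,229),.016),("leg",(356,195),.016),("leg2",(370,246),.016)]: print(n,np.round(onz(c,uv,z),3))
w=get_calibration("wrist");print(np.round(w["pose"],3).tolist(),np.round(w["camera_matrix"],1).tolist());print(R().round(3).tolist())
print(totool([.48,.2,.33]))
E
```

```text
corner [0.55 0.27 0.06]
side end [0.674 0.157 0.06 ]
front end [0.453 0.122 0.06 ]
heel [ 0.461 -0.139  0.016]
leg [ 0.555 -0.193  0.016]
leg2 [ 0.415 -0.229  0.016]
[[0.42, -0.868, -0.265, 0.194], [0.907, 0.402, 0.123, 0.599], [-0.0, -0.293, 0.956, 0.374], [0.0, 0.0, 0.0, 1.0]] [[309.7, 0.0, 282.7], [0.0, 309.7, 210.3], [0.0, 0.0, 1.0]]
[[-0.908, 0.419, 0.0], [0.419, 0.908, 0.0], [0.0, 0.0, -1.0]]
[-3.52 -2.42 -0.77]
```

View pics/crop.png

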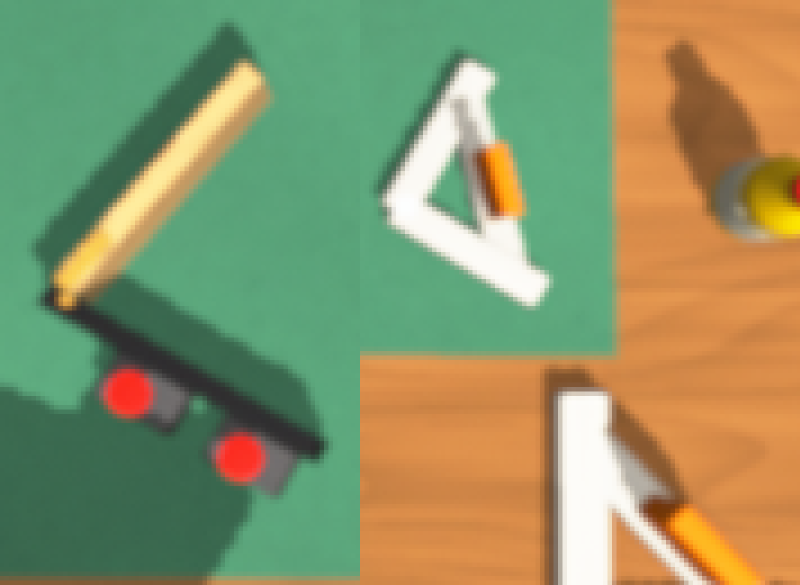

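The choice is confirmed: the small square's legs measure about 108 mm. Moving over the box for a close wrist view.

apply_moves(
  targets=[
    {"translation":[-0.4,-0.27,0],"twist":0,"hand":1},
    {"translation":[-0.4,-0.27,0],"twist":0,"hand":1},
    {"translation":[-0.4,-0.27,0],"twist":0,"hand":1},
    {"translation":[-0.4,-0.27,0],"twist":0,"hand":1},
    {"translation":[-0.4,-0.27,0],"twist":0,"hand":1},
    {"translation":[-0.4,-0.27,0],"twist":0,"hand":1},
    {"translation":[-0.4,-0.27,0],"twist":0,"hand":1},
    {"translation":[-0.4,-0.27,0],"twist":0,"hand":1},
  ],
)

```text
time: 1.65
tool_pos: [0.4627, 0.2353, 0.2537]
tool_rot: [0.0, 0.215, 0.977, 0.0]
contact_force: [1.4, -0.2, 0.5]
gripper_width: 1.0
grasp_force: 0.0
```

apply_moves(
  targets=[
    {"translation":[-0.4,-0.2,0],"twist":-1,"hand":1},
    {"translation":[0,0,0],"twist":-1,"hand":1},
    {"translation":[0,0,0],"twist":-1,"hand":1},
    {"translation":[0,0,0],"twist":-1,"hand":1},
    {"translation":[0,0,0],"twist":-1,"hand":1},
    {"translation":[0,0,0],"twist":-1,"hand":1},
    {"translation":[0,0,0],"twist":-1,"hand":1},
    {"translation":[0,0,0],"twist":-0.5,"hand":1},
  ],
)

```text
time: 2.45
tool_pos: [0.4899, 0.2021, 0.2534]
tool_rot: [0.0, -0.159, 0.987, 0.0]
contact_force: [-0.4, -0.8, -0.4]
gripper_width: 1.001
grasp_force: 0.0
```

```bash
python3 - <<'E'
from h import *
import pickle
s=state();print(s["time"],s["tool_pos"],s["joint_pos"])
c=get_calibration("wrist");im=grab_frame("wrist")
cv2.imwrite("pics/w1.png",im[:,:,::-1]);pickle.dump((c,im),open("w1.pkl","wb"))
print(R().round(3).tolist(),totool([.50,-.18,.25]))
for n,p in [("corner",[.55,.27,.06]),("side",[.674,.157,.06]),("front",[.453,.122,.06])]: print(n,proj(c,p).round())
E
```

```text
2.45 [0.48994757 0.20210445 0.25337119] [ 2.50760953e-01 -1.76537860e-01  1.83194718e+00  2.82089213e-05
  1.48606899e+00 -1.64006434e+00]
[[-0.949, -0.315, 0.0], [-0.315, 0.949, 0.0], [-0.0, -0.0, -1.0]] [ 1.11 -3.66  0.03]
corner [324. 259.]
side [199. 322.]
front [217. 131.]
```

View pics/w1.png

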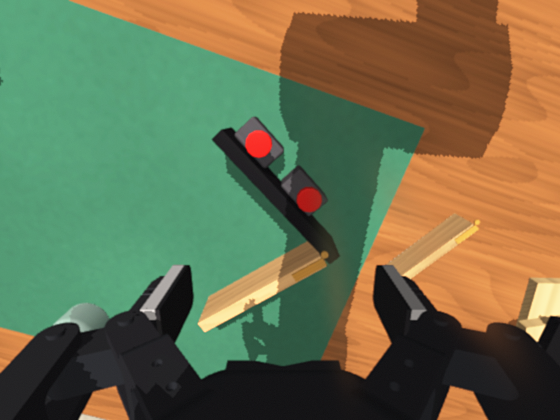

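The wrist view shows the front panel from (220,132) to (335,258) and the side panel from (205,325) to (328,255). The larger panel's hinge meets the front panel at about (325,257). Zooming in for edges.

```bash
python3 - <<'E'
from h import *
import pickle
c,im=pickle.load(open("w1.pkl","rb"))
a=cv2.resize(im[120:335,190:350],None,fx=3.6,fy=2.75,interpolation=cv2.INTER_CUBIC)
a=cv2.resize(im[120:335,190:350],None,fx=2.79,fy=2.79,interpolation=cv2.INTER_CUBIC)
a=(255*(a/255.)**.45).astype(np.uint8)
cv2.imwrite("pics/w1c.png",a[:,:,::-1])
E
```

```text
(no output)
```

View pics/w1c.png

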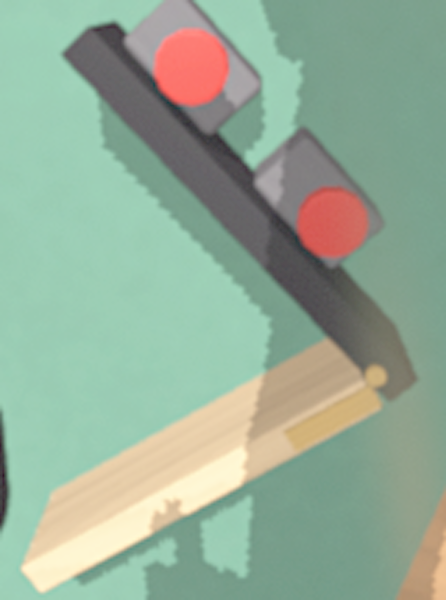

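apply_moves(
  targets=[
    {"translation":[0.12,-0.46,0],"twist":0,"hand":1},
    {"translation":[0.12,-0.46,0],"twist":0,"hand":1},
    {"translation":[0.12,-0.46,0],"twist":0,"hand":1},
    {"translation":[0.12,-0.46,0],"twist":0,"hand":1},
    {"translation":[0.12,-0.46,0],"twist":0,"hand":1},
    {"translation":[0.12,-0.46,0],"twist":0,"hand":1},
    {"translation":[0.12,-0.46,0],"twist":0,"hand":1},
    {"translation":[0.12,-0.4,0],"twist":0,"hand":1},
  ],
)

```text
time: 3.3
tool_pos: [0.5115, -0.1741, 0.2536]
tool_rot: [0.0, -0.157, 0.988, -0.0]
contact_force: [0.0, 0.4, 0.6]
gripper_width: 1.001
grasp_force: 0.0
```

```bash
python3 - <<'E'
from h import *
import pickle
s=state();print(s["time"],s["tool_pos"],s["joint_pos"])
c=get_calibration("wrist");im=grab_frame("wrist")
cv2.imwrite("pics/w2.png",im[:,:,::-1]);pickle.dump((c,im),open("w2.pkl","wb"))
for q in ("square","square_grip"):
    for r in recognise("wrist",q): print(q,round(r["score"],2),np.round(r["point"],3),proj(c,r["point"]).round())
for n,p in [("heel",[.461,-.139,.016]),("l1",[.555,-.193,.016]),("l2",[.415,-.229,.016])]: print(n,proj(c,p).round())
E
```

```text
3.3 [ 0.51148157 -0.17411423  0.25359062] [-4.65848321e-01 -1.51318933e-01  1.80928981e+00 -5.07372654e-05
  1.48279941e+00 -2.35193800e+00]
square 0.94 [ 0.351 -0.248  0.019] [262.  10.]
square 0.69 [ 0.469 -0.19   0.018] [281. 143.]
square_grip 0.91 [ 0.349 -0.253  0.025] [257.   5.]
heel [326. 150.]
l1 [257. 211.]
l2 [262.  82.]
```

View pics/w2.png

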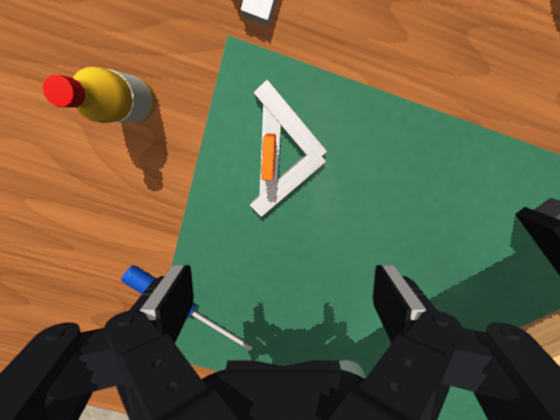

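The small square is at px (290,155): heel (326,153), leg ends (262,90) and (258,210), grip top (269,157). Glue is at (95,95). In the previous view the front panel's inner top edge ran (213,139)→(319,254) and the side panel's (199,322)→(278,281). Next: sub-pixel line fits, cross-checked with the top camera.

```bash
cat >> h.py <<'E'
def edge(im,a,b,w=4,lo=.06,hi=.94):
    g=cv2.GaussianBlur(im.astype(np.float32),(0,0),.7)
    a,b=np.array(a,float),np.array(b,float);d=(b-a)/np.linalg.norm(b-a);n=np.array([-d[1],d[0]])
    t=np.arange(-w,w+.01,.2);pts=[]
    for s in np.linspace(lo,hi,60):
        q=(a+(b-a)*s)+t[:,None]*n
        v=cv2.remap(g,q[:,0].astype(np.float32)[None],q[:,1].astype(np.float32)[None],1)[0]
        gr=np.abs(np.gradient(v,axis=0)).sum(1);i=gr.argmax();pts.append(q[i])
    pts=np.array(pts,np.float32);vx,vy,x,y=cv2.fitLine(pts,cv2.DIST_HUBER,0,.01,.01).ravel()
    r=np.abs((pts-[x,y])@[-vy,vx]);return np.array([x,y]),np.array([vx,vy])*np.sign(np.dot([vx,vy],d)),np.median(r)
def wline(cal,im,a,b,z,**k):
    p,d,r=edge(im,a,b,**k);A,B=onz(cal,p-d*30,z)[:2],onz(cal,p+d*30,z)[:2];return A,(B-A)/np.linalg.norm(B-A),r
def isect(l1,l2):
    t=np.linalg.solve(np.c_[l1[1],-l2[1]],l2[0]-l1[0]);return l1[0]+l1[1]*t[0]
ang=lambda l:np.arctan2(l[1][1],l[1][0])
E
python3 - <<'E'
from h import *
import pickle
c1,i1=pickle.load(open("w1.pkl","rb"));c2,i2=pickle.load(open("w2.pkl","rb"))
ct=get_calibration("top");it=grab_frame("top")
f=wline(c1,i1,(319,254.4),(213.3,138.6),.06);s=wline(c1,i1,(288,275.5),(199,322.5),.06)
print("front",f,ang(f),"side",s,ang(s),"corner",isect(f,s))
C=np.r_[isect(f,s),.06];print("in top",proj(ct,C),"front end in top",proj(ct,np.r_[C[:2]+.17*f[1],.06]),"side end", proj(ct,np.r_[C[:2]+.17*s[1],.06]))
ft=wline(ct,it,(186,193.5),(242,229),.06,w=3);st=wline(ct,it,(190,196),(229,153),.06,w=3);print("top",ft,ang(ft),st,ang(st),isect(ft,st))
x=wline(c2,i2,(326,151),(268,82),.016);y=wline(c2,i2,(326,156),(263,215),.016)
H=isect(x,y);print("sq",ang(x),ang(y),ang(y)-ang(x),x[2],y[2],"heel",H,"grip",H+.05*(x[1]+y[1]))
for q in ("w2",): 
    m=regions_of("wrist","square"); print([ (r["score"],r["pixels"].sum(),np.argwhere(r["pixels"]).mean(0)) for r in m])
# grip top: orange in w2 and top
for cc,ii,box in ((c2,i2,(130,185,255,280)),(ct,it,(205,235,352,372))):
    r0,r1,k0,k1=box;h=cv2.cvtColor(ii[r0:r1,k0:k1],cv2.COLOR_RGB2HSV);m=(h[...,0]>5)&(h[...,0]<20)&(h[...,1]>180)&(h[...,2]>120)
    uv=np.argwhere(m).mean(0)[::-1]+[k0,r0];print(uv,m.sum(),onz(cc,uv,.06)); 
    o,d=ray(cc,uv)
    try: 
        A=np.c_[d,-D];t=np.linalg.lstsq(A,O-o,rcond=None)[0];print("tri",o+d*t[0],O+D*t[1])
    except NameError: pass
    O,D=o,d
E
```

```text
front (array([0.51773547, 0.21515083]), array([-0.49352036, -0.86973425]), np.float32(0.14756268)) -2.0869290763369532 side (array([0.59664766, 0.22198322]), array([ 0.76547862, -0.64346133]), np.float32(0.21606007)) -0.6990115048327323 corner [0.5458448 0.2646881]
in top [186.15366502 195.46261904] front end in top [242.04131614 227.55445395] side end [228.46484718 147.15747526]
top (array([0.54298562, 0.26022948]), array([-0.49423169, -0.86933022]), np.float32(0.109494805)) -2.087747137543884 (array([0.56964469, 0.23200549]), array([ 0.76757388, -0.64096048]), np.float32(0.2255929)) -0.6957489266097607 [0.54068708 0.25618647]
sq -2.1016929417638512 -0.5322137948734096 1.5694791468904417 0.11511591 0.13049498 heel [ 0.46585097 -0.13085353] grip [ 0.48361992 -0.19934331]
[(0.92, np.int64(4221), array([149.69556977, 282.13811893])), (0.73, np.int64(677), array([ 10.21713442, 258.13589365]))]
[268.19009901 156.67920792] 505 [ 0.48264482 -0.19925282  0.06      ]
[360.82352941 222.58823529] 17 [ 0.47635576 -0.19633129  0.06      ]
tri [ 0.47644296 -0.19664621  0.05841253] [ 0.48274243 -0.19925671  0.05927642]
```

Heights are consistent (grip 59 mm near the top, legs at right angles). Front angle −2.087, square angle −2.102, side lean 0.18 rad. Grip at (0.483, −0.199). Aligning above it now.

apply_moves(
  targets=[
    {"translation":[0,0,0],"twist":0.6,"hand":1},
    {"translation":[0.34,-0.17,0.2],"twist":0,"hand":1},
    {"translation":[0,0,0.4],"twist":0,"hand":1},
    {"translation":[0,0,0.4],"twist":0,"hand":1},
    {"translation":[0,0,0],"twist":0,"hand":1},
  ],
)

```text
time: 4.05
tool_pos: [0.4794, -0.1932, 0.147]
tool_rot: [-0.005, -0.129, 0.992, 0.004]
contact_force: [-0.3, 0.8, -0.7]
gripper_width: 1.003
grasp_force: 0.0
```

```bash
python3 - <<'E'
from h import *
import pickle
s=state();print(s["tool_pos"],R()[:2,1])
c=get_calibration("wrist");im=grab_frame("wrist");pickle.dump((c,im),open("w3.pkl","wb"))
cv2.imwrite("pics/w3.png",im[:,:,::-1])
c2,i2=pickle.load(open("w2.pkl","rb"));H=np.array([.46585,-.13085]);
px=lambda a:np.array([np.cos(a),np.sin(a)])
X,Y=px(-2.1017),px(-.5322)
pr=lambda p:proj(c,np.r_[p,.016])
print(pr(H),pr(H+.11*X),pr(H+.11*Y))
x=wline(c,im,pr(H+.01*X),pr(H+.11*X),.016,w=6);y=wline(c,im,pr(H+.01*Y),pr(H+.11*Y),.016,w=6)
h=isect(x,y);g=h+.05*(x[1]+y[1]);print(ang(x),ang(y),x[2],y[2],h,g)
print(totool([g[0],g[1],.045]))
E
```

```text
[ 0.47942765 -0.19320836  0.14702251] [-0.25600283  0.96663582]
[356.49544691 212.153737  ] [263.95644739 116.51626858] [266.18868677 292.776289  ]
-2.1059263565065076 -0.534880740347831 0.12993577 0.16684923 [ 0.46612421 -0.13117476] [ 0.48364304 -0.1996718 ]
[-0.01 -0.06  1.06]
```

View pics/w3.png

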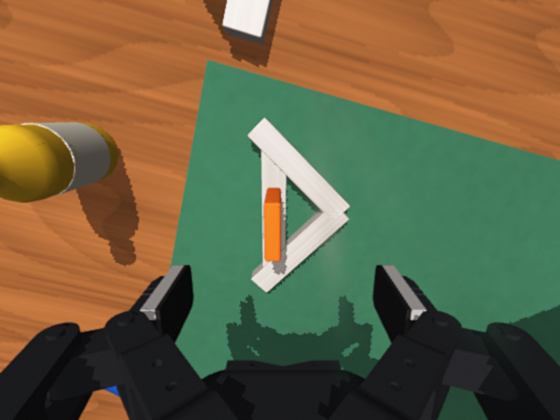

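The square and grip (px 273,225) lie between the fingers. Settling, then descending.

apply_moves(
  targets=[
    {"translation":[0,0,0],"twist":0,"hand":1},
    {"translation":[0,0,0],"twist":0,"hand":1},
  ],
)

```text
time: 4.3
tool_pos: [0.4849, -0.1971, 0.1564]
tool_rot: [0.002, -0.129, 0.992, -0.001]
contact_force: [-0.7, 0.2, -0.2]
gripper_width: 1.001
grasp_force: 0.0
```

```bash
python3 - <<'E'
from h import *
s=state();print(s["tool_pos"],s["tool_rot"],R()[:2,1],totool([.48364,-.19967,.045]))
E
```

```text
[ 0.48487911 -0.19713085  0.1564401 ] [ 0.00198607 -0.12877626  0.99167055 -0.00149729] [-0.2554013   0.96682887] [ 0.02 -0.02  1.11]
```

apply_moves(
  targets=[
    {"translation":[0,0,0.2],"twist":0,"hand":1},
    {"translation":[0,0,0.2],"twist":0,"hand":1},
    {"translation":[0,0,0.2],"twist":0,"hand":1},
    {"translation":[0,0,0.2],"twist":0,"hand":1},
    {"translation":[0,0,0.15],"twist":0,"hand":1},
    {"translation":[0,0,0.1],"twist":0,"hand":1},
    {"translation":[0,0,0],"twist":0,"hand":1},
    {"translation":[0,0,0],"twist":0,"hand":1},
  ],
)

```text
time: 5.1
tool_pos: [0.4837, -0.1972, 0.0492]
tool_rot: [0.001, -0.128, 0.992, -0.0]
contact_force: [0.4, -0.4, 0.1]
gripper_width: 0.998
grasp_force: 0.0
```

```bash
python3 - <<'E'
from h import *
s=state();print(s["tool_pos"],s["tool_rot"],R()[:2,1],totool([.48364,-.19967,.045]))
E
```

```text
[ 0.48373367 -0.19718107  0.049169  ] [ 5.11485385e-04 -1.28267711e-01  9.91739362e-01 -4.12611154e-04] [-0.25441585  0.96709445] [ 0.01 -0.02  0.04]
```

apply_moves(
  targets=[
    {"translation":[0,-0.02,0.04],"twist":0,"hand":1},
    {"translation":[0,0,0],"twist":0,"hand":0.5},
    {"translation":[0,0,0],"twist":0,"hand":0},
    {"translation":[0,0,0],"twist":0,"hand":0},
    {"translation":[0,0,0],"twist":0,"hand":0},
    {"translation":[0,0,0],"twist":0,"hand":0},
    {"translation":[0,0,0],"twist":0,"hand":0},
    {"translation":[0,0,0],"twist":0,"hand":0},
  ],
)

```text
time: 5.9
tool_pos: [0.4838, -0.199, 0.0445]
tool_rot: [0.0, -0.128, 0.992, -0.0]
contact_force: [0.6, -0.9, 0.3]
gripper_width: 0.132
grasp_force: 59.0
```

apply_moves(
  targets=[
    {"translation":[0,0,-0.1],"twist":0,"hand":0},
    {"translation":[0,0,-0.2],"twist":0,"hand":0},
    {"translation":[0,0,-0.3],"twist":0,"hand":0},
    {"translation":[0,0,-0.2],"twist":0,"hand":0},
    {"translation":[0,0,0],"twist":0,"hand":0},
    {"translation":[0,0,0],"twist":0,"hand":0},
    {"translation":[0,0,0],"twist":0,"hand":0},
  ],
)

```text
time: 6.6
tool_pos: [0.4824, -0.1981, 0.1224]
tool_rot: [-0.001, -0.128, 0.992, 0.001]
contact_force: [-0.3, 0.0, -2.0]
gripper_width: 0.132
grasp_force: 58.6
```

```bash
python3 - <<'E'
from h import *
import pickle
s=state();print(s["tool_pos"],s["tool_rot"],R()[:2,1],ang((0,R()[:2,1])),s["gripper_width"],s["joint_pos"])
c=get_calibration("wrist");im=grab_frame("wrist");pickle.dump((c,im),open("w4.pkl","wb"))
cv2.imwrite("pics/w4.png",im[:,:,::-1])
E
```

```text
[ 0.48241354 -0.19808302  0.12238723] [-0.00136023 -0.12823572  0.99174223  0.00104793] [-0.25435072  0.967109  ] 1.8279733822233757 0.13196854550364442 [-5.32377181e-01 -7.37484026e-02  1.96574633e+00 -1.63875911e-05
  1.25302887e+00 -2.36034836e+00]
```

View pics/w4.png

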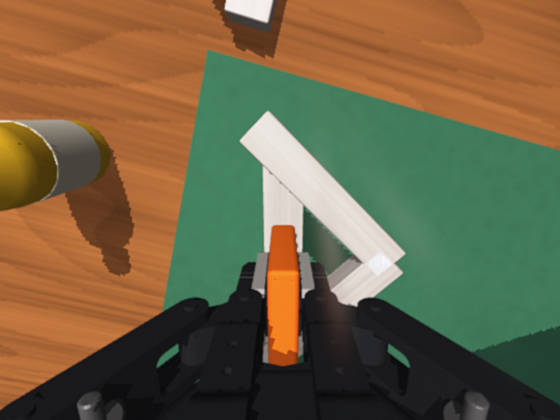

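The square is held (59 N); its heel is at px (405,262) and the visible x-leg's outer edge runs (408,258)→(267,111). Measuring the held angle and offset.

```bash
python3 - <<'E'
from h import *
import pickle
c,im=pickle.load(open("w4.pkl","rb"));z=.1224-.0445+.016
x=wline(c,im,(403,253),(268,112),z);print("angle",ang(x),x[2],"expected",1.828-np.pi-np.pi/4)
T=state()["tool_pos"][:2]; n=np.array([-x[1][1],x[1][0]]); print("offset of y=-50 face from TCP", (x[0]-T)@n)
e=onz(c,(267,111),z)[:2];print("leg end x from TCP",(e-T)@x[1])
tgt=[.579,.131,.13];print(totool(tgt))
E
```

```text
angle -2.1005363850544176 0.124908976 expected -2.098990816987241
offset of y=-50 face from TCP -0.04962851151245672
leg end x from TCP 0.05971814811896363
[-1.77  2.94 -0.07]
```

apply_moves(
  targets=[
    {"translation":[-0.1,0.17,0],"twist":-0.13,"hand":0},
    {"translation":[-0.24,0.4,0],"twist":0,"hand":0},
    {"translation":[-0.26,0.43,0],"twist":0,"hand":0},
    {"translation":[-0.26,0.43,0],"twist":0,"hand":0},
    {"translation":[-0.26,0.43,0],"twist":0,"hand":0},
    {"translation":[-0.26,0.43,0],"twist":0,"hand":0},
    {"translation":[-0.24,0.4,0],"twist":0,"hand":0},
    {"translation":[-0.12,0.2,0],"twist":0,"hand":0},
  ],
)

```text
time: 7.45
tool_pos: [0.5736, 0.1286, 0.1226]
tool_rot: [-0.001, -0.136, 0.991, 0.001]
contact_force: [0.1, -0.8, -2.4]
gripper_width: 0.132
grasp_force: 59.2
```

apply_moves(
  targets=[
    {"translation":[0,0,0],"twist":0,"hand":0},
    {"translation":[0,0,0],"twist":0,"hand":0},
    {"translation":[0,0,0],"twist":0,"hand":0},
  ],
)

```text
time: 7.75
tool_pos: [0.5734, 0.1242, 0.1232]
tool_rot: [-0.001, -0.134, 0.991, -0.0]
contact_force: [0.2, -0.7, -2.5]
gripper_width: 0.13
grasp_force: 59.2
```

```bash
python3 - <<'E'
from h import *
import pickle
s=state();t=ang((0,R()[:2,1]));print(s["time"],s["tool_pos"],"x ang",t-np.pi*1.25,s["joint_pos"],totool([.579,.131,.048]))
c=get_calibration("wrist");im=grab_frame("wrist");pickle.dump((c,im),open("w5.pkl","wb"))
cv2.imwrite("pics/w5.png",im[:,:,::-1])
# re-measure front edge
C=np.array([.5458,.2647]);f=np.array([-.4935,-.8697])
a=proj(c,np.r_[C+.01*f,.06]);b=proj(c,np.r_[C+.165*f,.06]);print(a,b)
E
```

```text
7.75 [0.57337195 0.12415692 0.12317789] x ang -2.0869075130734394 [ 8.66085196e-02  7.87006017e-02  1.81156176e+00 -4.30330415e-04
  1.25345218e+00 -1.75334005e+00] [-0.07  0.05  0.75]
[494.81657003 243.72342072] [331.64040242  55.63107483]
```

View pics/w5.png

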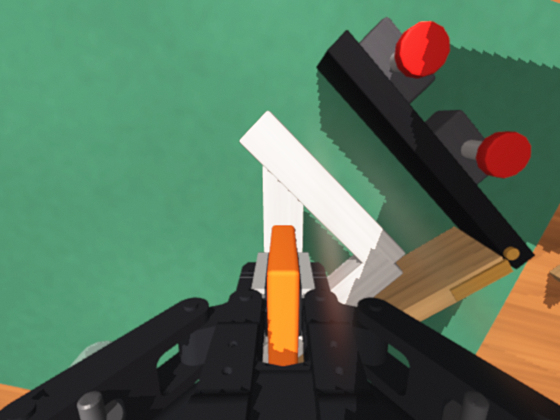

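The square lies above the box interior, with its heel (402,268) pointing into the corner (510,255). The yaw matches the front panel. Lowering.

apply_moves(
  targets=[
    {"translation":[0,0,0.15],"twist":0,"hand":0},
    {"translation":[0,0,0.2],"twist":0,"hand":0},
    {"translation":[0,0,0.2],"twist":0,"hand":0},
    {"translation":[0,0,0.15],"twist":0,"hand":0},
    {"translation":[0,0,0.05],"twist":0,"hand":0},
    {"translation":[0,0,0],"twist":0,"hand":0},
    {"translation":[0,0,0],"twist":0,"hand":0},
  ],
)

```text
time: 8.5
tool_pos: [0.5748, 0.125, 0.05]
tool_rot: [0.001, -0.135, 0.991, -0.0]
contact_force: [0.3, 0.8, -3.1]
gripper_width: 0.131
grasp_force: 59.1
```

```bash
cat >> h.py <<'E'
def rep():
    s=state();T=s["tool_pos"];f=np.array([[-.4935,-.8697],[.8697,-.4935]])
    print("t",s["time"],"heel in front xy mm",((f@(T[:2]-[.5458,.2647]))*1000-50).round(1),"under mm",round(T[2]*1000-44.5,1),"yaw err",round(ang((0,R()[:2,1]))-np.pi*1.25+2.087,4),"F front",(f@s["contact_force"][:2]).round(1),s["contact_force"][2].round(1),"M",s["ft_torque"].round(2),"tilt",R()[:2,2].round(4))
E
python3 -c "
from h import *
rep()"
```

```text
t 8.5 heel in front xy mm [57.2 44.1] under mm 5.5 yaw err 0.0007 F front [-0.9 -0.1] -3.1 M [-0.02  0.01 -0.05] tilt [0.0013 0.0001]
```

apply_moves(
  targets=[
    {"translation":[-0.01,0.08,0.02],"twist":0,"hand":0},
    {"translation":[-0.01,0.1,0],"twist":0,"hand":0},
    {"translation":[-0.01,0.1,0],"twist":0,"hand":0},
    {"translation":[-0.01,0.1,0],"twist":0,"hand":0},
    {"translation":[-0.02,0.1,0],"twist":0,"hand":0},
    {"translation":[-0.02,0.05,0],"twist":0,"hand":0},
    {"translation":[0,0,0],"twist":0,"hand":0},
    {"translation":[0,0,0],"twist":0,"hand":0},
  ],
)

```text
time: 9.3
tool_pos: [0.5678, 0.1786, 0.0473]
tool_rot: [0.0, -0.135, 0.991, 0.0]
contact_force: [-0.0, 0.5, -1.9]
gripper_width: 0.131
grasp_force: 59.2
```

```bash
python3 -c "
from h import *
rep()"
```

```text
t 9.3 heel in front xy mm [14.  11.6] under mm 2.8 yaw err 0.0014 F front [-0.4 -0.3] -1.9 M [-0.09 -0.07  0.02] tilt [0.0003 0.0003]
```

apply_moves(
  targets=[
    {"translation":[-0.01,0.05,0],"twist":0,"hand":0},
    {"translation":[-0.01,0.05,0],"twist":0,"hand":0},
    {"translation":[0,0.03,0],"twist":0,"hand":0},
    {"translation":[0,0,0],"twist":0,"hand":0},
    {"translation":[0,0,0],"twist":0,"hand":0},
  ],
)

```text
time: 9.8
tool_pos: [0.566, 0.1916, 0.0472]
tool_rot: [-0.0, -0.135, 0.991, 0.0]
contact_force: [-1.0, -2.2, -2.8]
gripper_width: 0.135
grasp_force: 59.2
```

```bash
python3 -c "
from h import *
rep()"
```

```text
t 9.8 heel in front xy mm [3.7 3.6] under mm 2.7 yaw err 0.0012 F front [2.4 0.2] -2.8 M [-0.24  0.12 -0.11] tilt [-0.0003  0.0002]
```

apply_moves(
  targets=[
    {"translation":[0,0.02,0],"twist":0,"hand":0},
    {"translation":[0,0.02,0],"twist":0,"hand":0},
    {"translation":[0,0,0],"twist":0,"hand":0},
    {"translation":[0,0,0],"twist":0,"hand":0},
  ],
)

```text
time: 10.2
tool_pos: [0.565, 0.1953, 0.0473]
tool_rot: [-0.0, -0.135, 0.991, 0.0]
contact_force: [-0.2, -2.5, -3.1]
gripper_width: 0.13
grasp_force: 59.2
```

```bash
python3 -c "
from h import *
rep()"
```

```text
t 10.2 heel in front xy mm [0.9 1. ] under mm 2.8 yaw err 0.0011 F front [2.3 1.1] -3.1 M [-0.52  0.09 -0.21] tilt [-0.0001  0.    ]
```

apply_moves(
  targets=[
    {"translation":[0,0.02,0],"twist":0,"hand":0},
    {"translation":[0,0.01,0],"twist":0,"hand":0},
    {"translation":[0,0,0],"twist":0,"hand":0},
    {"translation":[0,0,0],"twist":0,"hand":0},
  ],
)

```text
time: 10.6
tool_pos: [0.5649, 0.1971, 0.0473]
tool_rot: [0.001, -0.135, 0.991, -0.001]
contact_force: [1.9, -7.0, -4.5]
gripper_width: 0.133
grasp_force: 59.2
```

```bash
python3 -c "
from h import *
rep()"
```

```text
t 10.6 heel in front xy mm [-0.6 -0.1] under mm 2.8 yaw err 0.0017 F front [5.1 5.1] -4.5 M [-1.35 -0.23 -0.04] tilt [ 0.0014 -0.0024]
```

apply_moves(
  targets=[
    {"translation":[-0.01,0.01,0],"twist":0,"hand":0},
    {"translation":[0,0.01,0],"twist":0,"hand":0},
    {"translation":[0,0,0],"twist":0,"hand":0},
    {"translation":[0,0,0],"twist":0,"hand":0},
  ],
)

```text
time: 11.0
tool_pos: [0.5651, 0.1977, 0.0474]
tool_rot: [-0.0, -0.135, 0.991, -0.003]
contact_force: [-0.4, -12.1, -0.2]
gripper_width: 0.135
grasp_force: 59.7
```

```bash
python3 -c "
from h import *
rep()"
```

```text
t 11.0 heel in front xy mm [-1.2 -0.1] under mm 2.9 yaw err 0.0019 F front [10.7  5.6] -0.2 M [-2.24 -0.03 -0.03] tilt [ 0.0002 -0.0059]
```

Both panels are pressed hard (10.7 N and 5.6 N). Letting it settle, then a last check picture.

apply_moves(
  targets=[
    {"translation":[0,0,0],"twist":0,"hand":0},
    {"translation":[0,0,0],"twist":0,"hand":0},
    {"translation":[0,0,0],"twist":0,"hand":0},
    {"translation":[0,0,0],"twist":0,"hand":0},
    {"translation":[0,0,0],"twist":0,"hand":0},
  ],
)

```text
time: 11.5
tool_pos: [0.5651, 0.1977, 0.0475]
tool_rot: [-0.0, -0.135, 0.991, -0.003]
contact_force: [0.6, -12.5, -1.1]
gripper_width: 0.129
grasp_force: 59.7
```

```bash
python3 - <<'E'
from h import *
rep()
c=get_calibration("wrist");im=grab_frame("wrist");t=grab_frame("top")
a=cv2.resize(im[20:340,200:520],(600,600),interpolation=2)
b=cv2.resize(t[130:260,165:205+5],(200,577),interpolation=2)
b=cv2.resize(t[130:250,170:250],(200,300),interpolation=2);b=np.vstack([b,np.zeros((300,200,3),np.uint8)])
cv2.imwrite("pics/w6.png",np.hstack([a,b])[:,:,::-1])
z=.019
x=wline(c,im,(403,253),(268,112),z,w=6);print("square x angle",ang(x),x[2])
ct=get_calibration("top");st=wline(ct,t,(190,196),proj(ct,[.6937,.1808,.06]),.06,w=4);print("side angle top",ang(st),"square would be",-2.087+np.pi/2,st[2])
E
```

```text
t 11.5 heel in front xy mm [-1.3 -0.1] under mm 3.0 yaw err 0.0018 F front [10.6  6.7] -1.1 M [-2.21 -0.05 -0.06] tilt [ 0.0003 -0.0058]
square x angle -2.088476700196046 0.17867923
side angle top -0.39383107983617943 square would be -0.5162036732051036 1.8160417
```

View pics/w6.png

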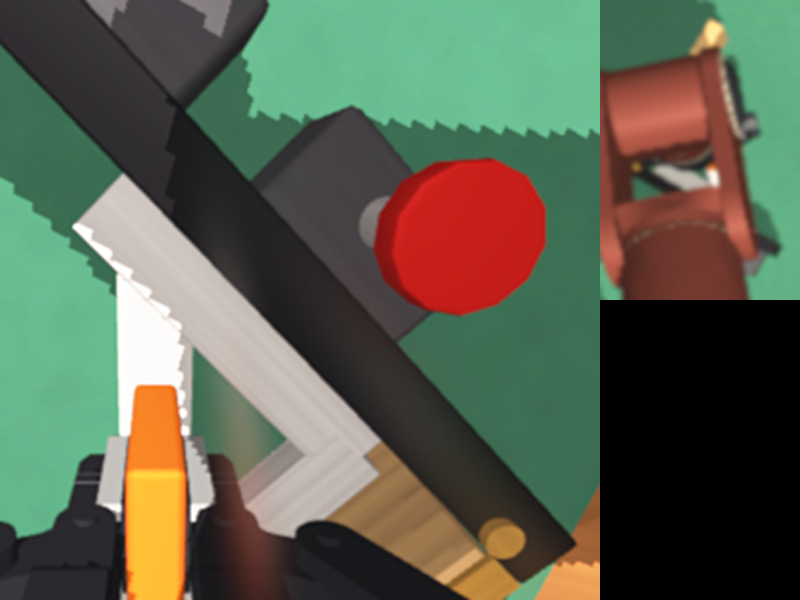

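The leg lies flush along the black panel with no gap, and the heel sits at the foot of the side panel (crop ~380,460). Side force (10.6 N) is well above the spring's 3 N, so that panel is on its stop. Handing in.

```bash
python3 -c "
from plant import *
print(job_done())"
```

```text
the job is handed in; nothing more can be done
None
```

I handed the job in at about 11.6 s with the small square still gripped at about 60 N and pressed into the corner at about 11 N on the side panel and 7 N on the front panel. By my measurements the heel is within about 1.5 mm of the corner and the underside about 3 mm up; the side panel being square is inferred from its force exceeding the spring's 3 N, and no verdict came back.

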